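# Rub down a shelf bearer, then open the wax

### The arm

A 7-joint arm with a two-finger parallel gripper is mounted at the origin on the work surface. World frame = base frame: x ahead of the robot, y to its left, z up, the work surface at z = 0. Lengths are in mm, angles in rad, forces in N, time in s.
With the tool pointing down it reaches from about 400 to 875 mm from the base axis. Payload 4.4 kg.
Tool frame: the origin (TCP) lies midway between the tips of the shut fingers; the grasp point (between the pads) lies ctrl.grip_depth behind it (ctrl.grip_depth is the distance from the TCP to the grasp point, in mm); z points along the fingers, y is the line along which they close (so a half turn about z gives the same grasp; the last joint's range is limited). The gripper opens to 85 mm and grips with 20 to 120 N. Pads are 22 mm wide; open, the fingers measure 114 mm over their backs; the gripper's body (76 mm by 85 mm) begins 54 mm behind the grasp point. The pads swing forward as they close: fully open they stand 13 mm farther back than shut.
Start: joints at [-1.41, 0.628, 0.038, 1.517, -0.027, 0.996, -0.02], TCP at [146.133, 633.375, 205.913] pointing down, gripper open.
Joint ranges: [-3.06, 3.06], [-0.37, 2.12], [-1.25, 1.32], [0.18, 2.47], [-1.1, 4.24], [0.23, 1.98], [-2.94, 2.94]. Speed limits (rad/s): [2.57, 2.57, 3.14, 3.14, 3.14, 3.14, 3.14].

### API

Orientations are given as [roll, pitch, yaw] about the fixed x, y, z axes, in that order (R = Rz(yaw) Ry(pitch) Rx(roll)).
In Python, from cell import ctrl gives the robot as it stands.
- The arm moves only by the tool carry_out, never from a script. Its argument "deltas" is one flat list of numbers, 7 for each row, row after row: the turn, a rotation vector about the tool's x, y, z in degrees, then the shift along the tool's x, y, z in m, then the closure, from -1 (fully open) to 1 (shut). In form: [wx, wy, wz, dx, dy, dz, claw, wx, wy, wz, dx, dy, dz, claw, ...]. A call has 1 to 12 rows; each row shifts and turns the commanded pose from where the row before left it, along the tool's axes as they then stand; what a row does not reach is not made up. A row lasts 1/8 s, in which the tool goes at most 62.5 mm and 10.7 degrees, less where a joint would pass 70% of its speed; a pose out of reach is approached as far as the arm can. A call with a gripper value outside its range is refused whole. The fingers move at their own pace and stop on an object; the grip force is fixed at half the most. Time passes only in rows, so rows that do not move let the fingers close. It gives the time, the measured TCP pose, the force, the opening and the grip force at its end, in the units of the state.
- ctrl.read_state(): the state, without advancing time (a new reading comes with each control period).
- ctrl.get_image(name): name is "side" or "top" or "wrist"; returns the picture (400x640x3 uint8, red, green, blue); there is no depth.
- ctrl.calibration(name): a dict with "mtx" (3x3 intrinsics, pixels), "R" (3x3) and "t" (3): a world point X has camera coordinates R X + t. Camera axes: x right, y down, z forward; pixel columns grow to the right and rows downward; lengths in mm; the calibration is good to about 2 mm. A picture is of the moment at which its call begins: read the wrist's pose just before it. calibration takes no time and is no camera call; for the wrist camera it gives the pose at the moment of the call.
- ctrl.finish_job(): hands the job in; it is judged then, once.
The state is a dict: "clock": time; "qpos": joint angles; "qd": joint speeds; "tau": joint torques, N m; "eef_pos": TCP position; "tool_rot": TCP orientation; "force": force on the tool from outside, world axes, zero at the start; "torque": the same for the moment, N m; "width": finger opening in mm; "gripper_force": force on a finger pad.
Only numpy, scipy, OpenCV 4.12 (cv2) and the standard library are available. Lean on these libraries where they do the work, as an engineer would, in place of code of your own. Each camera call takes 0.05 s, during which the arm holds its last target. There are 200 camera calls.

### The job

Take the hand sander and rub down the shelf bearer along its whole length, from the end near you to the far end, lengthwise and square on the wood with light steady pressure (clearly more than its own weight), then set it back flat on the cork mat without dropping it. Then unscrew the tight brass lid of the wax jar while the pocket braces the jar, stop when the threads let go, and lift the lid off, leaving the jar seated. Finish while still holding the lid, level and still, just above the open jar, a few centimetres clear of it; leave tape, hinge and screwdriver alone.

Things in the scene. Friction and masses are not known exactly. Their poses are not given: they have to be found in the camera images.
- sander: Foam-backed hand sander, 120 mm long (its x), 70 mm wide (its y), 60 mm high, 0.35 kg. Origin at the centre of its sole's underside, z up. Stiff sole 10 mm, black foam 6 mm, grey plate 8 mm (top at z = 24 mm), then a blue grip 104 mm long, 40 mm wide. Set down it presses with its weight, 3.5 N; the foam takes 2 N more for each mm the grip is pushed down and bottoms at 6 mm (15 N).
- sander_grip (a point): Where to pinch the blue grip from above, across its 40 mm width (sander's y), 30 N or more: on the sander's axis, 46 mm above its underside; the fingertips then end 3 mm above the grey plate. Rubbed, the sole drags with about 0.5 to 0.7 of the pressing force.
- bearer: Shelf bearer: pale batten 340 mm long (its x), 44 mm wide (its y), 20 mm thick, fixed flat on the bench between two dark end stops 12 mm high. Origin at the centre of its underside, z up; upper face at z = 20 mm. +x points away from the robot: the near end is at x = -170 mm. The sole covers the near end with the sander's origin at x = -110 mm, the far end at +110 mm.
- mat: Cork mat, 170 (its x) by 120 mm (its y), 3 mm thick, fixed on the bench, where the sander lies at the start and goes back. Origin at the centre of its underside.
- caddy: Wooden caddy fixed to the bench, 176 (its x) by 98 mm (its y), walls 38 mm high, 12 mm thick, floor 8 mm. Origin under the centre of the square pocket (74 mm inside) in which the jar stands; a second pocket with pencils lies on its +x side. The pocket braces the jar: it turns some 0.06 rad until its corners bear on the walls.
- jar: Dark brown wax jar, loose in the caddy's pocket: square body 70 by 70 mm, 46 mm high, with a round neck up to the mouth at z = 70 mm. Origin at the centre of its underside, which stands on the pocket floor, 8 mm above the bench. About 0.33 kg.
- jar_mouth (a point): Centre of the jar's mouth, level with the rim, on the axis of neck and lid, 70 mm above the jar's underside; axes as the jar's.
- lid: Round brass screw lid, 60 mm across, 25 mm high, ribbed, 60 g, a short red bar on top along its +x. Origin at the centre of its lower edge: screwed on, 16 mm below the mouth (top 87 mm above the bench). Pinch across the diameter from above, 30 N or more. Unscrews counter-clockwise from above against 0.30 N m; the threads hold it down at first; turned 1.15 to 1.7 rad it lifts straight off.
- thread (a joint): How far the lid's seal ring has been turned on the jar's neck by the lid, rad: 0 screwed tight, growing as the lid is unscrewed. It lags the lid by up to 0.07 rad of play and stays where it is left. The threads have let go above 0.97; past 1.75 the lid is overturned, its lugs running in under the next thread.
- tape: Bystander: roll of yellow tape lying flat, 80 mm across, 24 mm high. Origin at the centre of its underside.
- hinge: Bystander: steel cup hinge of a cupboard door, about 85 by 62 mm, 16 mm high. Origin near its middle, on the bench.
- screwdriver: Bystander: red-handled screwdriver, 150 mm long, lying on the bench to the left of the bearer's far end. Origin under its middle.
Things that resemble listed ones, but are neither listed nor needed, are in the scene too. Of the things like the mat, leave any that is green or pink; of the rest the larger one is meant.

How it is judged:
By the outcome, as a careful person would: the job done as asked, in the order asked, and still so for the second after the job is handed in, while the arm keeps its last pose, push and grip.
It also fails if it takes over 72 s, if anything falls off the work surface, if the arm or the gripper's body presses on something with over 40 N, if the wrist force passes 120 N, or if a joint passes its speed limit or range.

## Working session

There is one attempt and no reset: what is moved stays moved. The work goes in short steps, Python scripts to look and compute and a tool call to move; the robot and the scene stay as the last step left them, time stands still between calls to the robot, and variables do not carry over. Pictures are saved under pics/ and viewed, at most 10 in all, crops included, and the job is handed in when it is done.

Besides the shell and the picture viewer there is one more tool, called after "Emit:" in YAML: its name, and indented under it one key for each argument. carry_out: Moves the arm, as the interface text tells. Its arguments: {"type":"object","properties":{"deltas":{"type":"array"}},"required":["deltas"]}

```bash
mkdir -p pics; ls; python3 - <<'E'
from cell import ctrl
import cv2,numpy as np
s=ctrl.read_state();print(s, ctrl.grip_depth)
for n in("top","side"):
    im=ctrl.get_image(n);cv2.imwrite(f"pics/{n}0.png",im[:,:,::-1]);np.save(f"pics/{n}0.npy",im)
    c=ctrl.calibration(n);print(n,c)
E
```

```text
pics
{'clock': 0.0, 'qpos': array([-1.40984056,  0.62933317,  0.03846598,  1.51839028, -0.0269747 ,
        0.9962951 , -0.0200193 ]), 'qd': array([ 0.00074329,  0.00079191,  0.00035964,  0.00127608,  0.00134476,
       -0.00067571, -0.00061346]), 'tau': array([-1.15976542e-03, -5.63409054e+01,  1.22619811e+00, -1.93444330e+01,
        1.10796152e-02,  1.06163911e-02,  7.76333877e-06]), 'eef_pos': array([145.97254689, 632.6960236 , 204.99085859]), 'tool_rot': array([-3.13968627e+00,  6.03655089e-05,  2.91481146e+00]), 'force': array([0.33123388, 0.1358127 , 0.04900284]), 'torque': array([0.01610692, 0.0157985 , 0.01086166]), 'gripper_force': 0.0, 'width': 85.69551837848175} 18.700000000000003
top {'mtx': array([[431.33603854,   0.        , 313.3747648 ],
       [  0.        , 431.33603854, 196.73541946],
       [  0.        ,   0.        ,   1.        ]]), 'R': array([[-0.00425471, -0.99998033,  0.00460766],
       [-0.98180324,  0.00330249, -0.1898723 ],
       [ 0.18985335, -0.00533167, -0.98179798]]), 't': array([  87.6631833 ,  511.37347211, 1000.07147395])}
side {'mtx': array([[376.71105391,   0.        , 317.86705678],
       [  0.        , 376.71105391, 199.93179206],
       [  0.        ,   0.        ,   1.        ]]), 'R': array([[ 0.98650597, -0.16311899, -0.01407717],
       [-0.11609287, -0.63628443, -0.76266937],
       [ 0.11544877,  0.75401215, -0.64663534]]), 't': array([-470.5297031 ,  170.67621937, 1064.54537903])}
```

View pics/top0.png

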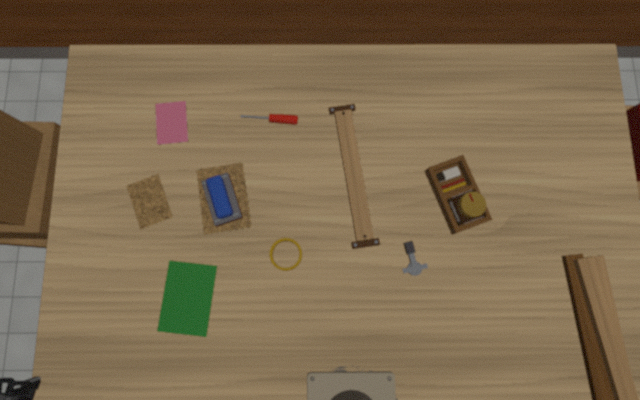

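View pics/side0.png

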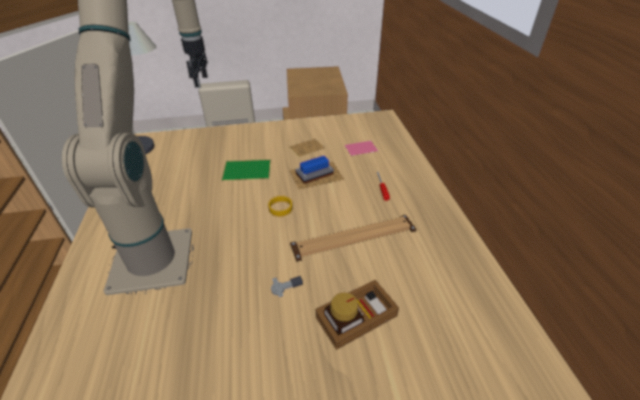

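The top view shows the sander at about (222,198) on the larger cork mat, the bearer from (343,108) to (367,243), and the lid at (473,205) in the caddy. The side view agrees: sander (315,165), bearer (295,248) to (410,222), lid (345,305).

```bash
cat > h.py <<'E'
import numpy as np,cv2
from cell import ctrl
def ray(c,uv,z):
    uv=np.atleast_2d(np.asarray(uv,float))
    d=np.c_[(uv-c["mtx"][:2,2])/c["mtx"][0,0],np.ones(len(uv))]@c["R"]
    o=-c["R"].T@c["t"]
    return o+d*((z-o[2])/d[:,2])[:,None]
def blobs(m,roi,amin=15):
    x0,y0,x1,y1=roi;k=np.zeros(m.shape,np.uint8);k[y0:y1,x0:x1]=m[y0:y1,x0:x1]
    cs,_=cv2.findContours(k,cv2.RETR_EXTERNAL,cv2.CHAIN_APPROX_NONE)
    return sorted([c for c in cs if cv2.contourArea(c)>=amin],key=cv2.contourArea,reverse=True)
def rect(c,ct,z):
    """min area rect of contour projected onto height z: centre, sizes, long-axis angle"""
    p=ray(c,ct.reshape(-1,2),z)[:,:2].astype(np.float32)
    b=cv2.boxPoints(cv2.minAreaRect(p));e1,e2=b[1]-b[0],b[2]-b[1]
    e=e1 if np.hypot(*e1)>np.hypot(*e2) else e2
    return b.mean(0).round(1),sorted([np.hypot(*e1).round(1),np.hypot(*e2).round(1)]),round(float(np.arctan2(e[1],e[0])%np.pi),4)
E
python3 - <<'E'
from h import *
for n,rois in(("top",dict(blue=(190,155,260,240),mat=(190,155,260,240),stop=(320,95,390,255),caddy=(420,145,500,240),lid=(440,180,495,225))),("side",dict(blue=(280,140,350,190),mat=(280,140,350,190),stop=(280,205,430,265),caddy=(305,270,410,350),lid=(325,285,365,325)))):
    im=np.load(f"pics/{n}0.npy");c=ctrl.calibration(n)
    h=cv2.cvtColor(im,cv2.COLOR_RGB2HSV);H,S,V=[h[...,i].astype(int) for i in range(3)]
    ms=dict(blue=((H>100)&(H<130)&(S>130),63),stop=(V<85,12),lid=((H>20)&(H<32)&(S>150)&(V>70),87))
    for k,(m,z) in ms.items():
        for b in blobs(m.astype(np.uint8),rois[k])[:3]: print(n,k,cv2.contourArea(b),b.reshape(-1,2).mean(0).round(1),rect(c,b,z))
    for u,v in ([(250,190),(203,190),(170,190),(355,180),(340,180),(455,165),(430,175),(473,205),(463,206)] if n=="top" else [(345,305),(320,320)]): print((u,v),h[v,u],end=' ')
top=np.load("pics/top0.npy")[...,::-1]
cr=[cv2.resize(top[y:y+100,x:x+s],None,fx=5,fy=5,interpolation=cv2.INTER_CUBIC) for x,y,s in((185,150,75),(420,145,80))]
cv2.imwrite("pics/crop1.png",np.hstack(cr))
E
```

```text
top blue 581.0 [218.9 196.6] (array([510. , 311.8], dtype=float32), [np.float32(37.6), np.float32(100.6)], 0.3268)
top stop 108.0 [364.7 243.1] (array([402.2, -41. ], dtype=float32), [np.float32(14.9), np.float32(65.2)], 1.7082)
top stop 63.5 [341.4 108.4] (array([753.6,  10.4], dtype=float32), [np.float32(16.2), np.float32(66.7)], 1.7255)
top lid 310.5 [471.7 204.5] (array([ 485.6, -287.4], dtype=float32), [np.float32(55.2), np.float32(58.1)], 0.5315)
top lid 36.0 [454.  186.7] (array([ 527.7, -245.6], dtype=float32), [np.float32(6.3), np.float32(57.5)], 1.9253)
(250, 190) [ 18  88 142] (203, 190) [ 16  97 110] (170, 190) [ 19  88 147] (355, 180) [ 17 110 130] (340, 180) [ 18  90 147] (455, 165) [ 14 126  89] (430, 175) [ 15 156  62] (473, 205) [ 22 157 117] (463, 206) [ 22 154 114] side blue 264.0 [314.  164.9] (array([512.7, 290.9], dtype=float32), [np.float32(62.1), np.float32(105.8)], 0.3392)
side stop 33.0 [295.  249.5] (array([404.6, -41.7], dtype=float32), [np.float32(12.3), np.float32(39.5)], 1.7339)
side lid 321.0 [347.2 305.1] (array([ 492.3, -294.3], dtype=float32), [np.float32(59.7), np.float32(66.7)], 0.2047)
(345, 305) [ 21 164 143] (320, 320) [ 15 148  81]
```

View pics/crop1.png

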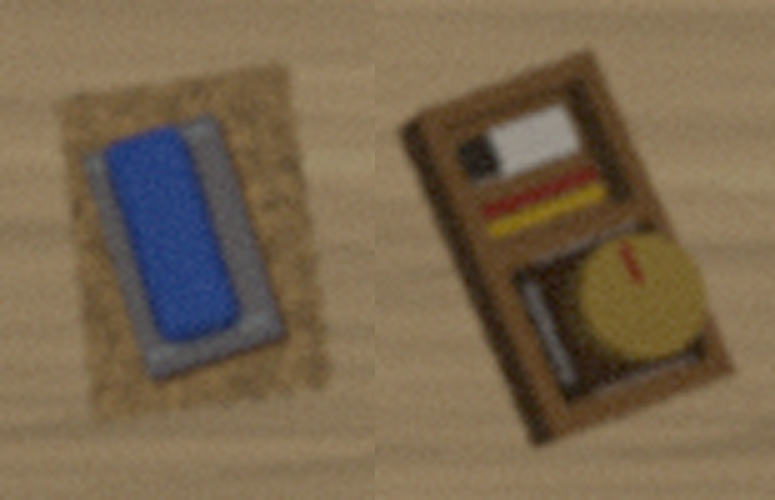

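The crop shows the blue grip turned about 0.33 rad on the mat, and the lid with its red bar at about (630,262) in the crop. I have enough to move over the sander.

Emit:
carry_out:
  deltas: [0, 0, -10.6, 0, 0, 0, -1, 0, 0, -10.6, 0, 0, 0, -1, -0.11, 0, -10.6, -0.024, -0.042, 0, -1, 0, 0, 0, -0.024, -0.042, 0, -1, 0, 0, 0, -0.024, -0.042, 0, -1, 0, 0, 0, -0.024, -0.042, 0, -1, 0, 0, 0, -0.024, -0.042, 0, -1, 0, 0, 0, -0.024, -0.042, 0, -1, 0, 0, 0, -0.024, -0.042, 0, -1, 0, 0, 0, -0.024, -0.042, 0, -1, 0, 0, 0, -0.024, -0.042, 0, -1, 0, 0, 0, -0.024, -0.042, 0, -1]

```text
clock: 1.6
eef_pos: [503.1, 305.8, 204.9]
tool_rot: [3.14, -0.0, -2.813]
force: [0.4, 0.5, -0.8]
width: 85.2
gripper_force: 0.0
```

```bash
python3 - <<'E'
from h import *
s=ctrl.read_state();print(s["clock"],s["eef_pos"],s["tool_rot"],s["qpos"].round(2))
c=ctrl.calibration("wrist");im=ctrl.get_image("wrist")
cv2.imwrite("pics/w1.png",im[:,:,::-1]);np.save("pics/w1.npy",im);np.save("pics/w1c.npy",c,allow_pickle=True)
h=cv2.cvtColor(im,cv2.COLOR_RGB2HSV);H,S,V=[h[...,i].astype(int) for i in range(3)]
for b in blobs(((H>100)&(H<130)&(S>130)).astype(np.uint8),(0,0,640,400),100)[:2]: print(b.reshape(-1,2).mean(0),rect(c,b,63))
E
```

```text
1.6 [503.05310703 305.75121742 204.90329805] [ 3.13972582e+00 -4.19300618e-04 -2.81338134e+00] [-0.53  0.54 -0.1   1.69  0.07  0.91  1.24]
[322.31203008 186.5075188 ] (array([512.5, 313.5], dtype=float32), [np.float32(38.7), np.float32(102.1)], 0.3296)
```

View pics/w1.png

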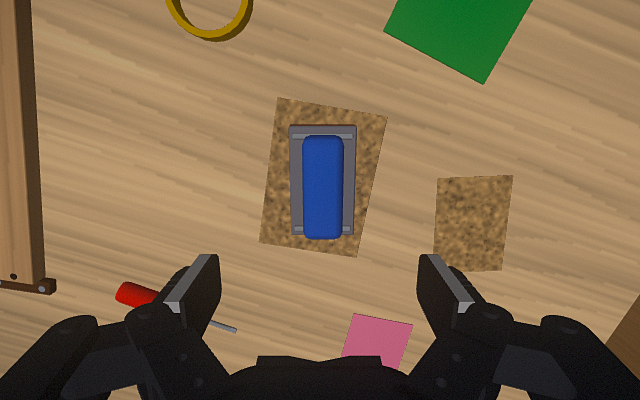

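The wrist view shows the grip at (322,187), the grey plate spanning (289–356, 125–235), and mat corners at (278,97), (388,117), (357,257), (259,241).

```bash
python3 - <<'E'
from h import *
c=np.load("pics/w1c.npy",allow_pickle=True).item()
print(ray(c,[(289,125),(356,125),(356,235),(290,235)],27).round(1), ray(c,[(322.5,180)],27).round(1))
m=ray(c,[(278,97),(388,117),(357,257),(259,241)],3);print(m.round(1),m.mean(0))
p=np.array([512.5,313.5])-ctrl.read_state()["eef_pos"][:2];y=-2.8134
print("tool dx,dy",p@[np.cos(y),np.sin(y)],p@[np.sin(y),-np.cos(y)])
E
```

```text
[[469.2 263.2  27. ]
 [447.3 327.5  27. ]
 [560.  370.   27. ]
 [583.7 300.3  27. ]] [[512.4 314.   27. ]]
[[447.7 242.2   3. ]
 [429.1 360.3   3. ]
 [595.4 387.5   3. ]
 [613.4 268.7   3. ]] [521.39053044 314.67329497   3.        ]
tool dx,dy -7.55515636457598 13.455929393890525
```

Emit:
carry_out:
  deltas: [0, 0, 0, -0.008, 0.014, 0.04, -1, 0, 0, 0, 0, 0, 0.04, -1, 0, 0, 0, 0, 0, 0, -1, 0, 0, 0, 0, 0, 0, -1]

```text
clock: 2.15
eef_pos: [505.8, 323.4, 126.3]
tool_rot: [3.139, 0.001, -2.813]
force: [0.6, 0.0, -0.1]
width: 85.6
gripper_force: 0.0
```

```bash
cat >> h.py <<'E'
def to(x,y,yaw=None,z=None):
    """remaining move in tool axes (m, deg): yaw first, shifts in the present frame"""
    s=ctrl.read_state();R=cv2.Rodrigues(np.zeros(3))[0]
    from scipy.spatial.transform import Rotation as T
    R=T.from_euler("xyz",s["tool_rot"]).as_matrix();d=np.array([x,y,s["eef_pos"][2] if z is None else z])-s["eef_pos"]
    yw=s["tool_rot"][2]
    out="t %.2f pos %s rot %s F %s M %s | shift %s"%(s["clock"],s["eef_pos"].round(1),s["tool_rot"].round(4),s["force"].round(1),s["torque"].round(2),(R.T@d/1000).round(4))
    if yaw is not None: out+=" wz %.2f"%(-np.degrees((yaw-yw+np.pi)%(2*np.pi)-np.pi))
    return out+" tilt %s w %.1f q7 %.2f"%(np.degrees(R.T@np.cross(R[:,2],[0,0,-1])).round(2),s["width"],s["qpos"][6])
E
sed -i 's/;R=cv2.Rodrigues(np.zeros(3))\[0\]//' h.py
python3 -c "
from h import *
print(to(512.4,313.8,0.3296-np.pi,30.5))"
```

```text
t 2.15 pos [505.8 323.4 126.3] rot [ 3.1394e+00  1.5000e-03 -2.8135e+00] F [ 0.6  0.  -0.1] M [ 0.04 -0.03 -0.01] | shift [-0.003  -0.0114  0.0958] wz -0.08 tilt [0.12 0.08 0.  ] w 85.6 q7 1.21
```

Emit:
carry_out:
  deltas: [0.1, 0.1, 0, -0.003, -0.0115, 0.03, -1, 0, 0, 0, 0, 0, 0.03, -1, 0, 0, 0, 0, 0, 0.015, -1, 0, 0, 0, 0, 0, 0, -1, 0, 0, 0, 0, 0, 0, -1]

```text
clock: 2.78
eef_pos: [512.6, 314.0, 51.6]
tool_rot: [3.141, 0.001, -2.813]
force: [0.0, -0.1, -0.6]
width: 85.7
gripper_force: 0.0
```

```bash
python3 -c "
from h import *
print(to(512.4,313.8,0.3296-np.pi,30.5))"
```

```text
t 2.77 pos [512.6 314.   51.6] rot [ 3.1407e+00  8.0000e-04 -2.8132e+00] F [ 0.  -0.1 -0.6] M [ 0.02 -0.1  -0.03] | shift [ 0.0003 -0.0001  0.0211] wz -0.07 tilt [0.05 0.05 0.  ] w 85.7 q7 1.21
```

Emit:
carry_out:
  deltas: [0.05, 0.05, 0, 0, 0, 0.011, -1, 0, 0, 0, 0, 0, 0.01, -1, 0, 0, 0, 0, 0, 0, 0, 0, 0, 0, 0, 0, 0, 1, 0, 0, 0, 0, 0, 0, 1, 0, 0, 0, 0, 0, 0, 1, 0, 0, 0, 0, 0, 0, 1, 0, 0, 0, 0, 0, 0, 1]

```text
clock: 3.78
eef_pos: [511.8, 313.2, 29.4]
tool_rot: [-3.141, -0.002, -2.813]
force: [-0.1, 0.2, 0.4]
width: 37.9
gripper_force: 62.6
```

```bash
python3 -c "
from h import *
print(to(512.4,313.8,0.3296-np.pi,30.5))"
```

```text
t 3.77 pos [511.8 313.2  29.4] rot [-3.1410e+00 -2.1000e-03 -2.8134e+00] F [-0.1  0.2  0.4] M [-0.02  0.01 -0.03] | shift [-0.0008  0.0004 -0.0011] wz -0.08 tilt [-0.03 -0.12  0.  ] w 37.9 q7 1.21
```

Emit:
carry_out:
  deltas: [0, 0, 0, 0, 0, -0.04, 1, 0.03, 0.1, 5.25, 0, 0, -0.06, 1, 0, 0, 5.25, 0, 0, -0.05, 1, 0, 0, 0, 0.0115, -0.042, 0, 1, 0, 0, 0, 0.0115, -0.042, 0, 1, 0, 0, 0, 0.0115, -0.042, 0, 1, 0, 0, 0, 0.0115, -0.042, 0, 1, 0, 0, 0, 0.0115, -0.042, 0, 1, 0, 0, 0, 0.0115, -0.042, 0, 1, 0, 0, 0, 0.0115, -0.042, 0, 1, 0, 0, 0, 0.0115, -0.041, 0, 1, 0, 0, 0, 0, 0, 0, 1]

```text
clock: 5.28
eef_pos: [467.8, -35.6, 179.8]
tool_rot: [-3.138, -0.006, -3.004]
force: [0.4, -0.1, -4.1]
width: 37.7
gripper_force: 62.9
```

Emit:
carry_out:
  deltas: [0, 0, 0, 0, 0, 0, 1, 0, 0, 0, 0, 0, 0, 1, 0, 0, 0, 0, 0, 0, 1]

```text
clock: 5.65
eef_pos: [469.4, -30.3, 180.1]
tool_rot: [-3.14, -0.004, -2.995]
force: [-0.4, -1.3, -3.5]
width: 37.5
gripper_force: 62.9
```

```bash
python3 - <<'E'
from h import *
print(to(469.1,-31.2,0.145-np.pi,100))
c=ctrl.calibration("wrist");im=ctrl.get_image("wrist")
cv2.imwrite("pics/w2.png",im[:,:,::-1]);np.save("pics/w2.npy",im);np.save("pics/w2c.npy",c,allow_pickle=True)
E
```

```text
t 5.65 pos [469.4 -30.3 180.1] rot [-3.1401 -0.0041 -2.9946] F [-0.4 -1.3 -3.5] M [-0.03  0.    0.01] | shift [ 0.0001 -0.0008  0.0801] wz 0.11 tilt [-0.09 -0.23  0.  ] w 37.5 q7 1.69
```

View pics/w2.png

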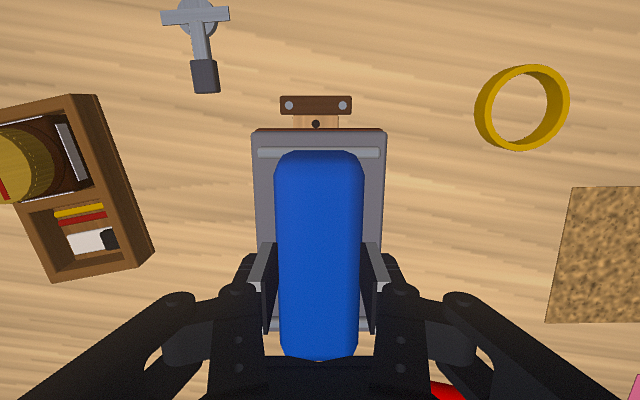

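The stop by the near end spans (280–352, 96–115) with screws at (289,105) and (343,105); the bearer's sides are at columns 293 and 340 near row 121, and the sander is held squarely in the grip.

```bash
python3 - <<'E'
from h import *
c=np.load("pics/w2c.npy",allow_pickle=True).item()
p=ray(c,[(280.5,104.5),(351.5,105.5)],12);print("stop",p.round(1),p.mean(0))
print("edges",ray(c,[(293,121),(340,121)],20).round(1))
c1=np.load("pics/w1c.npy",allow_pickle=True).item();im=np.load("pics/w1.npy")
cv2.imwrite("pics/c2.png",cv2.resize(im[200:310,0:90,::-1],None,fx=5,fy=5))
print(im[120,:48:1].sum(1),im[200,:48].sum(1))
t=np.load("pics/top0.npy");ct=ctrl.calibration("top")
# bearer strip profile along rows
for v in (130,150,170,190,210,225): print(v,t[v,325:385].sum(1).tolist())
E
```

```text
stop [[409.  -76.4  12. ]
 [399.8  -8.2  12. ]] [404.40131766 -42.30158633  12.        ]
edges [[422.1 -61.9  20. ]
 [415.5 -17.4  20. ]]
[327 330 320 316 325 320 337 346 355 345 354 348 348 341 338 344 350 353
 341 354 358 286 216 151 142 157 158 156 148 163 157 171 155 166 166 165
 132 349 425 419 412 408 409 404 414 409 412 407] [369 355 358 355 353 340 341 324 309 305 329 345 352 358 357 364 362 360
 350 350 342 344 335 344 351 363 337 229 167 162 163 165 157 171 162 166
 172 159 158 176 137 296 443 425 424 423 416 434]
130 [345, 347, 346, 349, 348, 341, 348, 333, 340, 333, 341, 312, 266, 297, 313, 311, 322, 310, 300, 314, 300, 314, 308, 318, 329, 328, 332, 336, 318, 310, 318, 331, 337, 336, 327, 342, 326, 341, 332, 344, 338, 343, 346, 337, 336, 332, 346, 332, 335, 344, 341, 338, 333, 326, 342, 336, 334, 339, 329, 339]
150 [369, 368, 362, 361, 364, 371, 367, 366, 367, 369, 370, 352, 377, 368, 340, 281, 263, 300, 305, 316, 332, 335, 324, 309, 302, 303, 308, 323, 338, 335, 328, 337, 340, 349, 361, 380, 365, 377, 371, 382, 385, 375, 377, 382, 370, 367, 362, 372, 369, 375, 374, 368, 
[... 559 characters left out ...]
 355, 349, 357, 363, 354, 354, 347, 351, 363, 360, 361, 357, 356, 351, 347, 345, 352, 348]
210 [366, 366, 370, 375, 380, 368, 371, 361, 365, 372, 377, 376, 376, 370, 357, 368, 372, 368, 362, 367, 368, 365, 355, 370, 349, 302, 267, 309, 313, 322, 322, 303, 299, 293, 313, 307, 310, 325, 310, 318, 321, 314, 322, 319, 333, 365, 363, 366, 356, 359, 356, 365, 357, 354, 357, 351, 362, 354, 363, 359]
225 [342, 349, 342, 346, 345, 341, 350, 344, 332, 346, 350, 343, 355, 335, 351, 338, 337, 344, 335, 341, 341, 345, 360, 348, 367, 356, 351, 345, 269, 281, 301, 313, 317, 304, 298, 296, 303, 310, 313, 322, 326, 329, 321, 315, 307, 316, 324, 348, 363, 372, 380, 377, 369, 381, 372, 377, 370, 379, 370, 383]
```

View pics/c2.png

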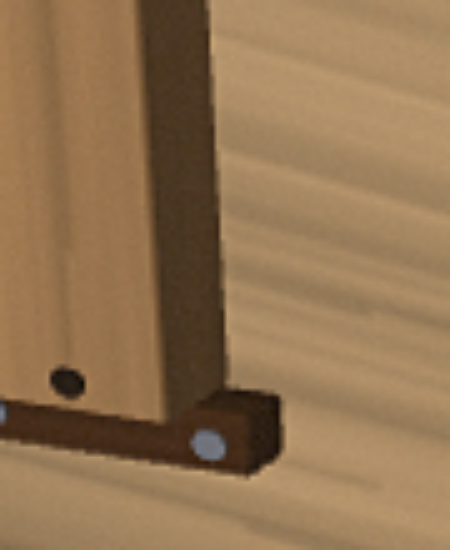

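The crop shows the far screw hole at (13.6,276.4) and the stop's screw at (41.6,288.6) in the earlier wrist image; the near hole is at (315.5,124).

```bash
python3 - <<'E'
from h import *
c=np.load("pics/w2c.npy",allow_pickle=True).item();c1=np.load("pics/w1c.npy",allow_pickle=True).item()
a=ray(c,[(315.5,124)],20)[0];b=ray(c1,[(13.6,276.4)],20)[0];d=b-a
print(a,b,np.hypot(*d[:2]),np.arctan2(d[1],d[0]))
e=ray(c1,[(36.3,120),(40.6,200)],0);d=e[1]-e[0];print(e,np.arctan2(d[1],d[0]))
ct=ctrl.calibration("top")
m=[];z=20
for v,l,r in((150,341,358.8),(170,343.8,362.8),(190,347.5,364.7),(210,350.7,369.3),(225,353,371.8)):
    q=ray(ct,[(l+.0,v)],0)[0]; r_=ray(ct,[(r,v)],20)[0]; print(v,q.round(1),r_.round(1))
E
```

```text
[421.74147783 -40.18980843  20.        ] [742.16082908   7.63484859  20.        ] 323.9687615767368 0.14816268667608073
[[555.40036606   0.66169059   0.        ]
 [646.78924431  14.03892571   0.        ]] 0.14534485862254054
150 [644.8  13.    0. ] [638.5 -31.   20. ]
170 [591.1   6.7   0. ] [585.8 -39.9  20. ]
190 [538.4  -1.8   0. ] [534.  -43.3  20. ]
210 [486.6  -8.9   0. ] [483.2 -53.4  20. ]
225 [448.4 -13.9   0. ] [445.7 -58.4  20. ]
```

Emit:
carry_out:
  deltas: [-0.09, -0.2, 0, 0.004, -0.0022, 0.025, 1, 0, 0, 0, 0, 0, 0.03, 1, 0, 0, 0, 0, 0, 0.03, 1, 0, 0, 0, 0, 0, 0.03, 1, 0, 0, 0, 0, 0, 0.01, 1, 0, 0, 0, 0, 0, 0, 1, 0, 0, 0, 0, 0, 0, 1]

```text
clock: 6.58
eef_pos: [466.6, -34.2, 56.2]
tool_rot: [-3.141, 0.001, -2.997]
force: [0.1, -0.1, -3.3]
width: 37.8
gripper_force: 62.8
```

```bash
python3 -c "
from h import *
print(to(465.7,-33.1,0.147-np.pi,46.4))"
```

```text
t 6.58 pos [466.6 -34.2  56.2] rot [-3.1410e+00  1.5000e-03 -2.9965e+00] F [ 0.1 -0.1 -3.3] M [-0.01  0.01 -0.01] | shift [0.0007 0.0012 0.0098] wz -0.11 tilt [-0.04  0.08  0.  ] w 37.8 q7 1.68
```

Emit:
carry_out:
  deltas: [0, 0.05, -0.1, 0.0007, 0.001, 0.006, 1, 0, 0, 0, 0, 0, 0.003, 1, 0, 0, 0, 0, 0, 0.002, 1, 0, 0, 0, 0, 0, 0, 1, 0, 0, 0, 0, 0, 0, 1]

```text
clock: 7.2
eef_pos: [464.9, -33.2, 44.5]
tool_rot: [-3.141, -0.001, -2.995]
force: [-0.8, 1.6, 3.9]
width: 37.4
gripper_force: 63.7
```

```bash
python3 -c "
from h import *
print(to(465.7,-33.1,0.147-np.pi,46.4))"
```

```text
t 7.20 pos [464.9 -33.2  44.5] rot [-3.1413e+00 -9.0000e-04 -2.9948e+00] F [-0.8  1.6  3.9] M [0.2  0.24 0.02] | shift [-0.0008  0.     -0.0019] wz -0.01 tilt [-0.01 -0.05  0.  ] w 37.4 q7 1.68
```

Emit:
carry_out:
  deltas: [0, 0, 0, -0.002, 0, 0.0005, 1, 0, 0, 0, -0.004, 0, 0, 1, 0, 0, 0, -0.006, 0, 0, 1, 0, 0, 0, -0.006, 0, 0, 1, 0, 0, 0, -0.006, 0, 0, 1, 0, 0, 0, -0.006, 0, 0, 1]

```text
clock: 7.95
eef_pos: [491.0, -29.8, 43.4]
tool_rot: [-3.141, -0.008, -2.996]
force: [-5.9, -1.0, 6.4]
width: 37.8
gripper_force: 64.0
```

```bash
python3 -c "
from h import *
print(to(693.3,0.5,0.147-np.pi,44.4))"
```

```text
t 7.95 pos [491.  -29.8  43.4] rot [-3.1414 -0.0081 -2.9958] F [-5.9 -1.   6.4] M [-0.24  1.34 -0.01] | shift [-0.2045  0.0006 -0.0027] wz -0.07 tilt [-0.01 -0.46  0.  ] w 37.8 q7 1.67
```

Emit:
carry_out:
  deltas: [0, -0.2, 0, -0.006, 0, -0.0003, 1, 0, -0.1, 0, -0.006, 0, -0.0003, 1, 0, 0, 0, -0.006, 0, 0, 1, 0, 0, 0, -0.006, 0, 0, 1, 0, 0, 0, -0.006, 0, 0, 1, 0, 0, 0, -0.006, 0, 0, 1, 0, 0, 0, -0.006, 0, 0, 1, 0, 0, 0, -0.006, 0, 0, 1, 0, 0, 0, -0.006, 0, 0, 1, 0, 0, 0, -0.006, 0, 0, 1]

```text
clock: 9.2
eef_pos: [551.0, -21.0, 44.1]
tool_rot: [-3.141, -0.002, -2.996]
force: [-5.1, -0.1, 4.4]
width: 37.6
gripper_force: 63.8
```

```bash
python3 -c "
from h import *
print(to(693.3,0.5,0.147-np.pi,44.4))"
```

```text
t 9.20 pos [551.  -21.   44.1] rot [-3.1412e+00 -2.0000e-03 -2.9956e+00] F [-5.1 -0.1  4.4] M [-0.19  1.17  0.01] | shift [-0.144   0.0006 -0.0006] wz -0.06 tilt [-0.02 -0.11  0.  ] w 37.6 q7 1.66
```

Total press is about 8 N and steady; I'll continue the stroke.

Emit:
carry_out:
  deltas: [0, -0.1, 0, -0.006, 0, 0, 1, 0, 0, 0, -0.006, 0, 0, 1, 0, 0, 0, -0.006, 0, 0, 1, 0, 0, 0, -0.006, 0, 0, 1, 0, 0, 0, -0.006, 0, 0, 1, 0, 0, 0, -0.006, 0, 0, 1, 0, 0, 0, -0.006, 0, 0, 1, 0, 0, 0, -0.006, 0, 0, 1, 0, 0, 0, -0.006, 0, 0, 1, 0, 0, 0, -0.006, 0, 0, 1]

```text
clock: 10.45
eef_pos: [610.6, -12.3, 44.3]
tool_rot: [-3.141, 0.0, -2.996]
force: [-4.8, -0.5, 5.6]
width: 37.9
gripper_force: 63.8
```

```bash
python3 -c "
from h import *
print(to(693.3,0.5,0.147-np.pi,44.4))"
```

```text
t 10.45 pos [610.6 -12.3  44.3] rot [-3.1411e+00  2.0000e-04 -2.9956e+00] F [-4.8 -0.5  5.6] M [-0.15  1.11  0.06] | shift [-0.0837  0.0006 -0.    ] wz -0.06 tilt [-0.03  0.01  0.  ] w 37.9 q7 1.66
```

Emit:
carry_out:
  deltas: [0, 0, 0, -0.006, 0, 0, 1, 0, 0, 0, -0.006, 0, 0, 1, 0, 0, 0, -0.006, 0, 0, 1, 0, 0, 0, -0.006, 0, 0, 1, 0, 0, 0, -0.006, 0, 0, 1, 0, 0, 0, -0.006, 0, 0, 1, 0, 0, 0, -0.006, 0, 0, 1, 0, 0, 0, -0.006, 0, 0, 1, 0, 0, 0, -0.006, 0, 0, 1, 0, 0, 0, -0.006, 0, 0, 1, 0, 0, 0, -0.006, 0, 0, 1]

```text
clock: 11.82
eef_pos: [678.8, -1.7, 45.1]
tool_rot: [-3.141, 0.005, -2.995]
force: [-4.1, -0.6, 3.0]
width: 37.5
gripper_force: 63.6
```

```bash
python3 -c "
from h import *
print(to(693.3,0.5,0.147-np.pi,44.4))"
```

```text
t 11.82 pos [678.8  -1.7  45.1] rot [-3.1413  0.0055 -2.9949] F [-4.1 -0.6  3. ] M [-0.18  1.04 -0.03] | shift [-0.0147  0.0001  0.0008] wz -0.02 tilt [-0.02  0.31  0.  ] w 37.5 q7 1.65
```

Drifting slightly light and tilted; I'll correct and finish the stroke, then see whether it reached the end before lifting.

Emit:
carry_out:
  deltas: [0, 0.15, 0, -0.006, 0, 0.0005, 1, 0, 0.15, 0, -0.006, 0, 0.0003, 1, 0, 0, 0, -0.003, 0, 0, 1, 0, 0, 0, 0, 0, 0, 1, 0, 0, 0, 0, 0, 0, 1]

```text
clock: 12.45
eef_pos: [694.0, 0.6, 44.7]
tool_rot: [-3.141, 0.002, -2.995]
force: [-2.1, 0.5, 4.6]
width: 37.7
gripper_force: 63.7
```

```bash
python3 - <<'E'
from h import *
print(to(693.3,0.5,0.147-np.pi,44.4))
c=ctrl.calibration("wrist");im=ctrl.get_image("wrist");cv2.imwrite("pics/w3.png",im[:,:,::-1])
np.save("pics/w3c.npy",c,allow_pickle=True)
E
```

```text
t 12.45 pos [6.94e+02 6.00e-01 4.47e+01] rot [-3.1413e+00  2.1000e-03 -2.9949e+00] F [-2.1  0.5  4.6] M [-0.11  0.59  0.02] | shift [0.0007 0.     0.0003] wz -0.02 tilt [-0.02  0.12  0.  ] w 37.7 q7 1.65
```

View pics/w3.png

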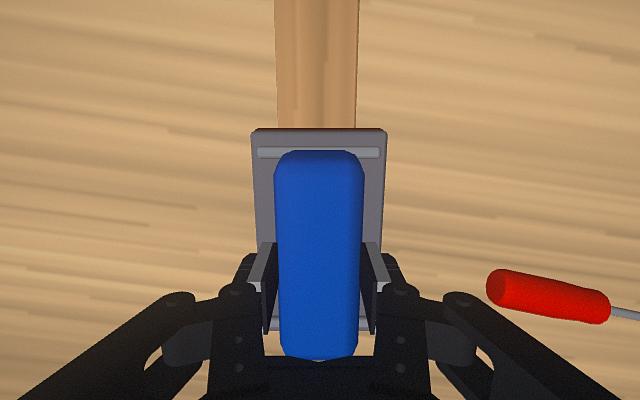

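Emit:
carry_out:
  deltas: [0, 0.1, -0.7, 0, 0, -0.02, 1, 0, 0, 0, 0, 0, -0.04, 1, 0, 0, 0, 0, 0, -0.04, 1, 0, 0, 0, 0.0135, 0.0375, 0, 1, 0, 0, 0, 0.0135, 0.0375, 0, 1, 0, 0, 0, 0.0135, 0.0375, 0, 1, 0, 0, 0, 0.0135, 0.0375, 0, 1, 0, 0, 0, 0.0135, 0.0375, 0, 1, 0, 0, 0, 0.0135, 0.0375, 0, 1, 0, 0, 0, 0.0135, 0.0375, 0, 1, 0, 0, 0, 0.0135, 0.0375, 0, 1, 0, 0, 0, 0.0135, 0.0375, 0, 1]

```text
clock: 14.0
eef_pos: [519.9, 316.2, 145.2]
tool_rot: [3.141, 0.0, -2.982]
force: [-0.4, 0.4, -3.0]
width: 37.7
gripper_force: 63.0
```

Emit:
carry_out:
  deltas: [0, 0, 0, 0, 0, 0.03, 1, 0, 0, 0, 0, 0, 0.03, 1, 0, 0, 0, 0, 0, 0.03, 1, 0, 0, 0, 0, 0, 0, 1, 0, 0, 0, 0, 0, 0, 1]

```text
clock: 14.62
eef_pos: [521.0, 315.2, 55.8]
tool_rot: [3.141, 0.001, -2.983]
force: [0.5, 0.5, -3.6]
width: 37.7
gripper_force: 62.9
```

```bash
python3 -c "
from h import *
print(to(521.4,314.7,0.159-np.pi,29.4))"
```

```text
t 14.62 pos [521.  315.2  55.8] rot [ 3.1408e+00  9.0000e-04 -2.9825e+00] F [ 0.5  0.5 -3.6] M [-0.04 -0.02  0.  ] | shift [-0.0003 -0.0006  0.0264] wz 0.00 tilt [0.05 0.05 0.  ] w 37.7 q7 1.13
```

Emit:
carry_out:
  deltas: [0.05, 0.05, 0, 0, 0, 0.012, 1, 0, 0, 0, 0, 0, 0.008, 1, 0, 0, 0, 0, 0, 0.004, 1, 0, 0, 0, 0, 0, 0.002, 1, 0, 0, 0, 0, 0, 0.0005, 1, 0, 0, 0, 0, 0, 0, 1, 0, 0, 0, 0, 0, 0, 1]

```text
clock: 15.5
eef_pos: [519.6, 314.2, 28.3]
tool_rot: [-3.14, -0.003, -2.983]
force: [-2.8, -1.7, 4.3]
width: 38.0
gripper_force: 63.7
```

```bash
python3 -c "
from h import *
print(to(521.4,314.7,0.159-np.pi,29.4))"
```

```text
t 15.50 pos [519.6 314.2  28.3] rot [-3.1402e+00 -2.7000e-03 -2.9827e+00] F [-2.8 -1.7  4.3] M [-0.41  0.68 -0.03] | shift [-0.0019  0.0002 -0.0011] wz -0.01 tilt [-0.08 -0.15  0.  ] w 38.0 q7 1.13
```

Emit:
carry_out:
  deltas: [-0.05, -0.1, 0, 0, 0, -0.0015, 1, 0, 0, 0, 0, 0, 0, 1, 0, 0, 0, 0, 0, 0, 0.3, 0, 0, 0, 0, 0, 0, -0.5, 0, 0, 0, 0, 0, 0, -1, 0, 0, 0, 0, 0, 0, -1, 0, 0, 0, 0, 0, 0, -1]

```text
clock: 16.38
eef_pos: [520.1, 314.6, 29.6]
tool_rot: [-3.142, 0.0, -2.983]
force: [-0.2, -0.2, 0.0]
width: 85.4
gripper_force: 0.0
```

Emit:
carry_out:
  deltas: [0, 0, 0, 0, 0, -0.02, -1, 0, 0, 0, 0, 0, -0.04, -1, 0, 0, 0, 0, 0, -0.06, -1, 0, 0, 0, 0, 0, -0.05, -1, 0, 0, 0, 0, 0, 0, -1, 0, 0, 0, 0, 0, 0, -1]

```text
clock: 17.12
eef_pos: [519.5, 314.2, 199.1]
tool_rot: [-3.141, -0.001, -2.983]
force: [-0.1, -0.3, -0.6]
width: 85.1
gripper_force: 0.0
```

```bash
python3 - <<'E'
from h import *
print(to(487,-288))
c=ctrl.calibration("wrist");im=ctrl.get_image("wrist");cv2.imwrite("pics/w4.png",im[:,:,::-1])
h=cv2.cvtColor(im,cv2.COLOR_RGB2HSV);H,S,V=[h[...,i].astype(int) for i in range(3)]
for b in blobs(((H>100)&(H<130)&(S>130)).astype(np.uint8),(0,0,640,400),100)[:2]: print(b.reshape(-1,2).mean(0),rect(c,b,63))
E
```

```text
t 17.12 pos [519.5 314.2 199.1] rot [-3.1411e+00 -1.1000e-03 -2.9827e+00] F [-0.1 -0.3 -0.6] M [-0.    0.03 -0.01] | shift [ 1.273e-01 -5.895e-01  4.000e-04] tilt [-0.03 -0.06  0.  ] w 85.1 q7 1.14
[318.71428571 177.82051282] (array([521.1, 314.9], dtype=float32), [np.float32(38.7), np.float32(101.6)], 0.1599)
```

View pics/w4.png

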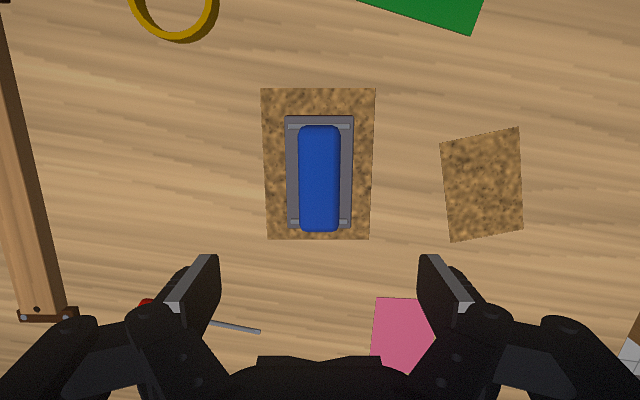

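The sander lies centred and flat on the large mat at (319,178). Next is the lid.

Emit:
carry_out:
  deltas: [0, 0, 10, 0, 0, 0, -1, 0, 0, 10, 0, 0, 0, -1, 0, 0, 10, 0, 0, 0, -1, 0, 0, 10, 0, 0, 0, -1, 0, 0, 10, 0, 0, 0, -1, 0, 0, 10, 0, 0, 0, -1, 0, 0, 10, 0, 0, 0, -1, 0, 0, 10, 0, 0, 0, -1]

```text
clock: 18.18
eef_pos: [518.9, 313.8, 197.5]
tool_rot: [-3.138, 0.002, 1.898]
force: [0.5, 0.1, 0.3]
width: 85.5
gripper_force: 0.0
```

Emit:
carry_out:
  deltas: [0, 0, 0, -0.0465, -0.019, 0, -1, 0, 0, 0, -0.0465, -0.019, 0, -1, 0, 0, 0, -0.0465, -0.019, 0, -1, 0, 0, 0, -0.0465, -0.019, 0, -1, 0, 0, 0, -0.0465, -0.019, 0, -1, 0, 0, 0, -0.0465, -0.019, 0, -1, 0, 0, 0, -0.0465, -0.019, 0, -1, 0, 0, 0, -0.0465, -0.019, 0, -1, 0, 0, 0, -0.0465, -0.019, 0, -1, 0, 0, 0, -0.0465, -0.019, 0, -1, 0, 0, 0, -0.0465, -0.019, 0, -1, 0, 0, 0, -0.0465, -0.019, 0, -1]

```text
clock: 19.68
eef_pos: [486.0, -288.4, 197.9]
tool_rot: [-3.139, -0.002, 1.904]
force: [0.3, -0.7, 0.4]
width: 85.4
gripper_force: 0.0
```

Emit:
carry_out:
  deltas: [0, 0, 0, 0, 0, 0, -1, 0, 0, 0, 0, 0, 0, -1, 0, 0, 0, 0, 0, 0, -1]

```text
clock: 20.05
eef_pos: [487.3, -285.4, 198.9]
tool_rot: [-3.14, -0.002, 1.907]
force: [-1.2, -0.7, -0.8]
width: 85.4
gripper_force: 0.0
```

```bash
python3 - <<'E'
from h import *
print(to(486,-288))
c=ctrl.calibration("wrist");im=ctrl.get_image("wrist");cv2.imwrite("pics/w5.png",im[:,:,::-1]);np.save("pics/w5.npy",im);np.save("pics/w5c.npy",c,allow_pickle=True)
h=cv2.cvtColor(im,cv2.COLOR_RGB2HSV);H,S,V=[h[...,i].astype(int) for i in range(3)]
for b in blobs(((H>18)&(H<34)&(S>140)&(V>70)).astype(np.uint8),(0,0,640,400),300)[:3]:
    print(cv2.contourArea(b),b.reshape(-1,2).mean(0),cv2.minEnclosingCircle(b),rect(c,b,87))
E
```

```text
t 20.05 pos [ 487.3 -285.4  198.9] rot [-3.1404e+00 -1.7000e-03  1.9067e+00] F [-1.2 -0.7 -0.8] M [ 0.06 -0.06  0.01] | shift [-0.0021 -0.0021 -0.    ] tilt [-0.07 -0.1   0.  ] w 85.4 q7 1.06
3624.5 [318.69651741 187.26368159] ((318.8824157714844, 187.61634826660156), 35.11271286010742) (array([ 488.4, -287.4], dtype=float32), [np.float32(58.3), np.float32(61.7)], 1.9076)
348.5 [373.35877863 170.77099237] ((373.5, 171.0), 30.203575134277344) (array([ 527.6, -258. ], dtype=float32), [np.float32(5.9), np.float32(52.2)], 1.9218)
```

View pics/w5.png

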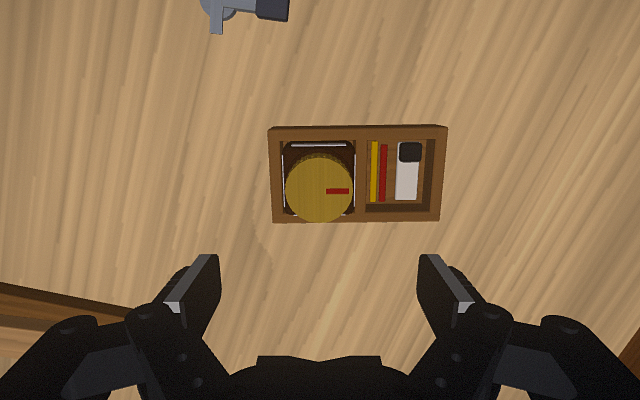

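The lid's top disc is centred at about (319,188) with its red bar pointing right at (337,191); the fingers are clear of it.

```bash
python3 - <<'E'
from h import *
from scipy.optimize import least_squares
c=np.load("pics/w5c.npy",allow_pickle=True).item();im=np.load("pics/w5.npy")
o=-c["R"].T@c["t"];print("cam",o)
h=cv2.cvtColor(im,cv2.COLOR_RGB2HSV);H,S,V=[h[...,i].astype(int) for i in range(3)]
b=blobs(((H>18)&(H<34)&(S>140)&(V>70)).astype(np.uint8),(0,0,640,400),300)[0].reshape(-1,2)
p=ray(c,b,87)[:,:2];g=np.array([488.4,-287.4]);d=g-o[:2];d/=np.hypot(*d)
q=p[(p-g)@d>3];r=least_squares(lambda a:np.hypot(*(q-a).T)-29.7,g,loss="soft_l1");print(r.x,len(q),r.cost)
print(to(*r.x,1.9067,66))
E
```

```text
cam [ 463.81094833 -216.89733303  366.85215619]
[ 488.85336976 -288.40162983] 91 7.552978360813214
t 20.10 pos [ 487.4 -285.5  199.3] rot [-3.1408e+00 -1.2000e-03  1.9068e+00] F [ 0.3 -0.3 -0.2] M [ 0.02 -0.    0.  ] | shift [-0.0033  0.0005  0.1333] wz 0.00 tilt [-0.05 -0.07  0.  ] w 85.4 q7 1.06
```

Emit:
carry_out:
  deltas: [-0.05, -0.07, 0, -0.0033, 0.0005, 0.03, -1, 0, 0, 0, 0, 0, 0.04, -1, 0, 0, 0, 0, 0, 0.03, -1, 0, 0, 0, 0, 0, 0.01, -1, 0, 0, 0, 0, 0, 0, -1, 0, 0, 0, 0, 0, 0, -1]

```text
clock: 20.85
eef_pos: [489.7, -290.9, 91.0]
tool_rot: [3.14, 0.003, 1.905]
force: [0.3, -0.9, -0.4]
width: 85.5
gripper_force: 0.0
```

```bash
python3 -c "
from h import *
print(to(488.8,-288.4,1.9067,58))"
```

```text
t 20.85 pos [ 489.7 -290.9   91. ] rot [3.1397 0.0032 1.9046] F [ 0.3 -0.9 -0.4] M [-0.03  0.02  0.01] | shift [ 0.0027 -0.0001  0.033 ] wz -0.12 tilt [0.11 0.18 0.  ] w 85.5 q7 1.14
```

Emit:
carry_out:
  deltas: [0.08, 0.12, 0, 0.002, 0, 0.02, -1, 0, 0, 0, 0, 0, 0.012, -1, 0, 0, 0, 0, 0, 0, -1, 0, 0, 0, 0, 0, 0, -1, 0, 0, 0, 0, 0, 0, -1]

```text
clock: 21.48
eef_pos: [488.4, -289.0, 58.3]
tool_rot: [-3.141, 0.0, 1.904]
force: [0.1, -0.4, 0.6]
width: 85.4
gripper_force: 0.0
```

```bash
python3 -c "
from h import *
print(to(488.8,-288.4,1.9067,58))"
```

```text
t 21.48 pos [ 488.4 -289.    58.3] rot [-3.1413e+00  2.0000e-04  1.9042e+00] F [ 0.1 -0.4  0.6] M [0.   0.05 0.01] | shift [0.0004 0.0005 0.0003] wz -0.14 tilt [-0.02  0.01  0.  ] w 85.4 q7 1.15
```

Emit:
carry_out:
  deltas: [0, 0, 0, 0, 0.0004, 0, 0, 0, 0, 0, 0, 0, 0, 0.3, 0, 0, 0, 0, 0, 0, 1, 0, 0, 0, 0, 0, 0, 1, 0, 0, 0, 0, 0, 0, 1, 0, 0, 0, 0, 0, 0, 1]

```text
clock: 22.22
eef_pos: [491.3, -290.9, 61.6]
tool_rot: [3.137, 0.005, 1.904]
force: [-1.2, 1.3, 24.3]
width: 0.1
gripper_force: 12.2
```

```bash
python3 -c "
from h import *
print(to(488.8,-288.4,1.9067,58), ctrl.read_state()['gripper_force'])"
```

```text
t 22.23 pos [ 491.3 -290.9   61.6] rot [3.1373 0.0054 1.9036] F [-1.2  1.3 24.3] M [0.2  0.35 0.03] | shift [ 0.0032 -0.0015  0.0036] wz -0.18 tilt [0.24 0.31 0.  ] w 0.1 q7 1.15 12.2110914462246
```

```bash
python3 - <<'E'
from h import *
a=[]
for n,(x,y,w,h) in(("side",(280,240,160,120)),("top",(400,130,130,120)),("wrist",(160,80,320,320))):
    im=ctrl.get_image(n)[y:y+h,x:x+w,::-1]; a.append(cv2.resize(im,(int(w*300/h),300),interpolation=cv2.INTER_CUBIC))
    print(a[-1].shape)
o=np.zeros((600,800,3),np.uint8);o[:300,:400]=a[0][:,:400];o[:300,420:420+a[1].shape[1]]=a[1];o[300:,:300]=a[2]
cv2.imwrite("pics/miss.png",o)
E
```

```text
(300, 400, 3)
(300, 325, 3)
(300, 300, 3)
```

View pics/miss.png

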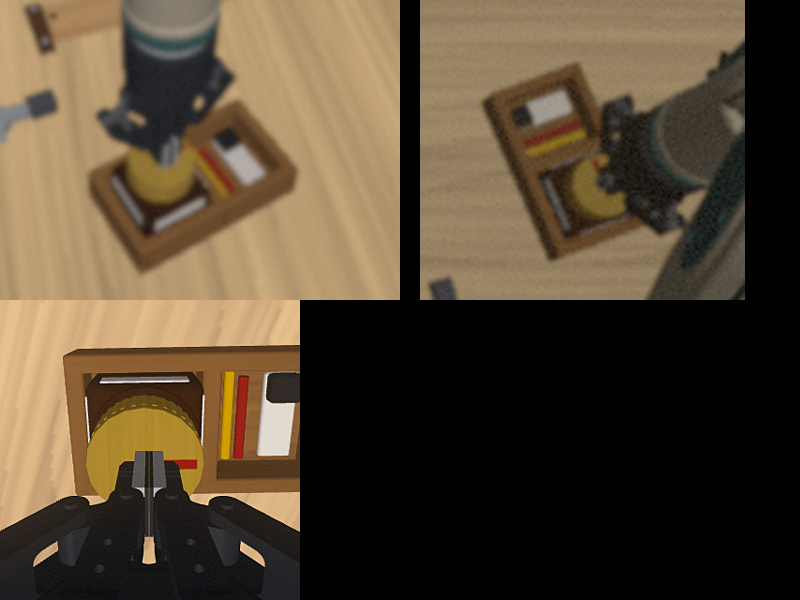

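The composite shows the fingers shut above the lid, with the tips overlying its top near wrist pixel (318,240). The pinch missed, so I'll check the tip height by projection.

```bash
python3 - <<'E'
from h import *
s=ctrl.read_state();P=s["eef_pos"];print(to(488.8,-288.4),s["gripper_force"])
for n in("wrist","side","top"):
    c=ctrl.calibration(n);cc=-c["R"].T@c["t"]
    for nm,X in(("tcp",P),("tcp+25",P+[0,0,25]),("lidtop",[488.8,-288.4,87])):
        x=c["R"]@X+c["t"];u=c["mtx"]@x;print(n,nm,(u[:2]/u[2]).round(1))
    print(cc.round(0))
E
```

```text
t 22.38 pos [ 491.3 -291.    61.6] rot [3.1373 0.0054 1.9037] F [-1.4 -0.1 23.9] M [ 0.11  0.38 -0.  ] | shift [ 0.0032 -0.0015 -0.    ] tilt [0.24 0.31 0.  ] w 0.2 q7 1.15 12.21928181592375
wrist tcp [317.7 237.7]
wrist tcp+25 [317.9 259.2]
wrist lidtop [314.6 253.3]
[ 467. -222.  229.]
side tcp [344.4 310. ]
side tcp+25 [344.8 303.6]
side lidtop [343.4 302.7]
[ 361. -771.  812.]
top tcp [470.5 203.6]
top tcp+25 [474.4 201.7]
top lidtop [473.4 202.7]
[ 313.   91. 1079.]
```

The tips (seen at row 240 including pad width, and stopped by the lid top at eef z = 61.6) really end about 25 mm behind the TCP reading. I'll back off, open and pinch lower. Even if that is wrong, TCP z near 34 keeps the open tips above the caddy walls.

Emit:
carry_out:
  deltas: [0, 0, 0, 0, 0, -0.02, 1, 0, 0, 0, 0, 0, -0.02, 0, 0, 0, 0, 0, 0, 0, -1, 0, 0, 0, 0, 0, 0, -1, 0, 0, 0, 0, 0, 0, -1, 0, 0, 0, 0, 0, 0, -1]

```text
clock: 23.12
eef_pos: [488.1, -288.3, 97.1]
tool_rot: [-3.14, -0.001, 1.904]
force: [0.4, -0.3, 0.3]
width: 85.2
gripper_force: 0.0
```

```bash
python3 - <<'E'
from h import *
print(to(488.8,-288.4,1.9067,34))
c=ctrl.calibration("wrist");im=ctrl.get_image("wrist");np.save("pics/w6.npy",im)
h=cv2.cvtColor(im,cv2.COLOR_RGB2HSV);H,S,V=[h[...,i].astype(int) for i in range(3)]
b=blobs(((H>18)&(H<34)&(S>140)&(V>70)).astype(np.uint8),(180,0,460,400),300)[0]
print(cv2.boundingRect(b),rect(c,b,87),-c["R"].T@c["t"])
P=ctrl.read_state()["eef_pos"]
# grey light pad faces: extents left/right
for x0,x1 in((120,300),(340,520)):
    m=((S<40)&(V>110)).astype(np.uint8)
    for q in blobs(m,(x0,200,x1,400),60)[:2]: print("pad",cv2.boundingRect(q))
R=c["R"]
y=1.9;ty=np.array([np.sin(y),-np.cos(y),0]);tx=np.array([np.cos(y),np.sin(y),0])
for dz in(0,13,25,38):
  for sx in(-11,11):
    for k in(-1,1):
        X=P+[0,0,dz]+tx*sx+ty*42.7*k;u=c["mtx"]@(R@X+c["t"]);print(dz,sx,k,(u[:2]/u[2]).round(0),end=" ")
E
```

```text
t 23.12 pos [ 488.1 -288.3   97.1] rot [-3.1397e+00 -1.5000e-03  1.9041e+00] F [ 0.4 -0.3  0.3] M [ 0.02 -0.02 -0.06] | shift [-0.0004  0.0008  0.063 ] wz -0.15 tilt [-0.11 -0.09  0.  ] w 85.2 q7 1.13
(267, 173, 104, 106) (array([ 488.3, -286.7], dtype=float32), [np.float32(58.5), np.float32(63.8)], 1.7661) [ 464.9147718  -219.70046802  264.91049691]
pad (164, 302, 17, 11)
pad (422, 200, 33, 33)
pad (458, 302, 16, 11)
0 -11 -1 [240. 256.] 0 -11 1 [395. 257.] 0 11 -1 [238. 218.] 0 11 1 [398. 219.] 13 -11 -1 [235. 267.] 13 -11 1 [401. 268.] 13 11 -1 [232. 228.] 13 11 1 [404. 228.] 25 -11 -1 [229. 280.] 25 -11 1 [407. 280.] 25 11 -1 [225. 237.] 25 11 1 [410. 238.] 38 -11 -1 [221. 295.] 38 -11 1 [414. 296.] 38 11 -1 [217. 249.] 38 11 1 [418. 250.]
```

The tip pixels match an offset of 25 mm (38 mm when open), so I'll pinch with the TCP at about z = 32.

Emit:
carry_out:
  deltas: [-0.08, -0.07, 0, 0, 0.0006, 0.025, -1, 0, 0, 0, 0, 0, 0.025, -1, 0, 0, 0, 0, 0, 0.012, -1, 0, 0, 0, 0, 0, 0.003, -1, 0, 0, 0, 0, 0, 0, -1, 0, 0, 0, 0, 0, 0, -1]

```text
clock: 23.92
eef_pos: [489.6, -288.7, 33.5]
tool_rot: [3.14, 0.002, 1.904]
force: [0.8, 0.1, 0.1]
width: 85.5
gripper_force: 0.0
```

```bash
python3 -c "
from h import *
print(to(488.8,-288.4,1.9067,32))"
```

```text
t 23.93 pos [ 489.6 -288.7   33.5] rot [3.1403e+00 1.7000e-03 1.9042e+00] F [0.8 0.1 0.1] M [-0.01  0.02 -0.  ] | shift [ 0.0006 -0.0006  0.0015] wz -0.14 tilt [0.08 0.1  0.  ] w 85.5 q7 1.17
```

Emit:
carry_out:
  deltas: [0.05, 0.06, 0, 0, 0, 0.001, -0.5, 0, 0, 0, 0, 0, 0, -0.2, 0, 0, 0, 0, 0, 0, 0.2, 0, 0, 0, 0, 0, 0, 1, 0, 0, 0, 0, 0, 0, 1, 0, 0, 0, 0, 0, 0, 1]

```text
clock: 24.68
eef_pos: [488.7, -288.6, 32.4]
tool_rot: [-3.141, -0.0, 1.904]
force: [-2.1, 0.5, 5.8]
width: 58.2
gripper_force: 63.3
```

```bash
python3 -c "
from h import *
print(to(488.8,-288.4,1.9067,32), ctrl.read_state()['gripper_force'])"
```

```text
t 24.68 pos [ 488.7 -288.6   32.4] rot [-3.1409e+00 -4.0000e-04  1.9039e+00] F [-2.1  0.5  5.8] M [0.07 0.36 0.02] | shift [0.0001 0.0002 0.0004] wz -0.16 tilt [-0.04 -0.02  0.  ] w 58.2 q7 1.17 63.28922948538093
```

Emit:
carry_out:
  deltas: [0, 0, -3, 0, 0, -0.0003, 1, 0, 0, -6, 0, 0, 0, 1, 0, 0, -6, 0, 0, 0, 1, 0, 0, -6, 0, 0, 0, 1, 0, 0, -6, 0, 0, 0, 1, 0, 0, -3, 0, 0, 0, 1, 0, 0, 0, 0, 0, 0, 1]

```text
clock: 25.55
eef_pos: [488.4, -289.2, 32.4]
tool_rot: [-3.141, -0.001, 2.427]
force: [-3.2, -0.6, 5.5]
width: 58.3
gripper_force: 63.8
```

```bash
python3 -c "
from h import *
print(to(488.8,-288.4,1.904+1.45,32), ctrl.read_state()['gripper_force'])"
```

```text
t 25.55 pos [ 488.4 -289.2   32.4] rot [-3.1407e+00 -6.0000e-04  2.4275e+00] F [-3.2 -0.6  5.5] M [-0.24  0.63 -0.16] | shift [0.0002 0.0008 0.0004] wz -53.09 tilt [-0.05 -0.03  0.  ] w 58.3 q7 1.52 63.78365365031641
```

Emit:
carry_out:
  deltas: [0, 0, -6, 0, 0, 0, 1, 0, 0, -6, 0, 0, 0, 1, 0, 0, -6, 0, 0, 0, 1, 0, 0, -6, 0, 0, 0, 1]

```text
clock: 26.05
eef_pos: [488.2, -289.5, 32.4]
tool_rot: [-3.14, -0.001, 2.849]
force: [-2.6, -1.7, 6.1]
width: 58.3
gripper_force: 63.9
```

```bash
python3 - <<'E'
from h import *
print(to(488.8,-288.4,1.904+1.45,32))
def bar(im,c):
    h=cv2.cvtColor(im,cv2.COLOR_RGB2HSV);H,S,V=[h[...,i].astype(int) for i in range(3)]
    for b in blobs((((H<6)|(H>174))&(S>150)&(V>60)).astype(np.uint8),(230,100,420,330),30)[:3]: print(cv2.contourArea(b),b.reshape(-1,2).mean(0).round(0),rect(c,b,87))
bar(np.load("pics/w5.npy"),np.load("pics/w5c.npy",allow_pickle=True).item())
c=ctrl.calibration("wrist");bar(ctrl.get_image("wrist"),c)
E
```

```text
t 26.05 pos [ 488.2 -289.5   32.4] rot [-3.1404e+00 -1.1000e-03  2.8485e+00] F [-2.6 -1.7  6.1] M [-0.4   0.71 -0.38] | shift [-0.0002  0.0013  0.0004] wz -28.96 tilt [-0.07 -0.07  0.  ] w 58.3 q7 1.79
296.5 [383. 172.] (array([ 535.6, -256.9], dtype=float32), [np.float32(5.6), np.float32(48.9)], 1.9199)
80.5 [337. 191.] (array([ 504.2, -284.2], dtype=float32), [np.float32(3.6), np.float32(19.1)], 0.3368)
498.0 [360. 296.] (array([ 494.1, -274. ], dtype=float32), [np.float32(4.4), np.float32(19.6)], 1.2787)
```

Emit:
carry_out:
  deltas: [0, 0, -6, 0, 0, 0, 1, 0, 0, -6, 0, 0, 0, 1, 0, 0, -6, 0, 0, 0, 1, 0, 0, -5, 0, 0, 0, 1, 0, 0, -2, 0, 0, 0, 1, 0, 0, 0, 0, 0, 0, 1]

```text
clock: 26.85
eef_pos: [488.0, -290.0, 32.4]
tool_rot: [-3.141, -0.002, -3.001]
force: [-3.8, -3.1, 6.0]
width: 58.0
gripper_force: 63.8
```

```bash
python3 - <<'E'
from h import *
print(to(488.8,-288.4,1.904+1.42,32))
c=ctrl.calibration("wrist");im=ctrl.get_image("wrist")
h=cv2.cvtColor(im,cv2.COLOR_RGB2HSV);H,S,V=[h[...,i].astype(int) for i in range(3)]
b=blobs((((H<6)|(H>174))&(S>150)&(V>60)).astype(np.uint8),(230,100,420,330),30)[0];print(rect(c,b,87))
E
```

```text
t 26.85 pos [ 488.  -290.    32.4] rot [-3.1407e+00 -1.8000e-03 -3.0014e+00] F [-3.8 -3.1  6. ] M [-0.57  0.7  -0.23] | shift [-0.001   0.0014  0.0004] wz -2.42 tilt [-0.05 -0.1   0.  ] w 58.0 q7 2.08
(array([ 487. , -273.5], dtype=float32), [np.float32(4.4), np.float32(19.7)], 1.7119)
```

Emit:
carry_out:
  deltas: [-0.03, -0.08, 0, 0, 0, -0.002, 1, 0, 0, 0, 0, 0, -0.003, 1, 0, 0, 0, 0, 0, -0.003, 1, 0, 0, 0, 0, 0, 0, 1]

```text
clock: 27.4
eef_pos: [489.4, -287.8, 40.3]
tool_rot: [3.14, 0.001, -2.999]
force: [-0.9, -0.8, -1.1]
width: 57.9
gripper_force: 65.0
```

```bash
python3 -c "
from h import *
print(to(488.8,-288.4,1.904+1.378,32))"
```

```text
t 27.40 pos [ 489.4 -287.8   40.3] rot [ 3.1404e+00  1.2000e-03 -2.9992e+00] F [-0.9 -0.8 -1.1] M [-0.11  0.33  0.  ] | shift [ 0.0006 -0.0005  0.0083] wz 0.12 tilt [0.07 0.07 0.  ] w 57.9 q7 2.08
```

Emit:
carry_out:
  deltas: [0.04, 0.04, 0, 0, 0, -0.004, 1, 0, 0, 0, 0, 0, -0.005, 1, 0, 0, 0, 0, 0, -0.006, 1, 0, 0, 0, 0, 0, -0.008, 1, 0, 0, 0, 0, 0, -0.008, 1, 0, 0, 0, 0, 0, -0.005, 1, 0, 0, 0, 0, 0, -0.002, 1, 0, 0, 0, 0, 0, 0, 1, 0, 0, 0, 0, 0, 0, 1, 0, 0, 0, 0, 0, 0, 1]

```text
clock: 28.65
eef_pos: [488.9, -288.3, 77.8]
tool_rot: [3.141, -0.0, -3.0]
force: [-0.1, -0.2, -0.8]
width: 57.8
gripper_force: 65.0
```

```bash
python3 - <<'E'
from h import *
print(to(488.8,-288.4,1.904+1.378,78.5),ctrl.read_state()["qd"].round(3))
# neck/jar position from the top and wrist: is brass in hand and caddy dark neck visible?
c=ctrl.calibration("wrist");im=ctrl.get_image("wrist");s=ctrl.get_image("side");t=ctrl.get_image("top")
cv2.imwrite("pics/end_w.png",im[:,:,::-1]);cv2.imwrite("pics/end_s.png",s[:,:,::-1])
h=cv2.cvtColor(im,cv2.COLOR_RGB2HSV);H,S,V=[h[...,i].astype(int) for i in range(3)]
b=blobs((((H<6)|(H>174))&(S>150)&(V>60)).astype(np.uint8),(230,100,420,330),30)[0];print(rect(c,b,133))
h=cv2.cvtColor(s,cv2.COLOR_RGB2HSV);H,S,V=[h[...,i].astype(int) for i in range(3)]
for b in blobs(((H>20)&(H<32)&(S>150)&(V>70)).astype(np.uint8),(325,260,375,335))[:2]: print("lid",cv2.boundingRect(b))
for b in blobs((V<60).astype(np.uint8),(315,285,375,340))[:3]: print("dark",cv2.boundingRect(b))
E
```

```text
t 28.65 pos [ 488.9 -288.3   77.8] rot [ 3.1411e+00 -3.0000e-04 -3.0001e+00] F [-0.1 -0.2 -0.8] M [ 0.02  0.02 -0.02] | shift [ 0.0001 -0.0001 -0.0007] wz 0.06 tilt [ 0.03 -0.02  0.  ] w 57.8 q7 2.09 [ 0.    -0.001 -0.     0.002 -0.     0.    -0.001]
(array([ 487.2, -272.1], dtype=float32), [np.float32(4.8), np.float32(19.5)], 1.7122)
lid (333, 281, 12, 21)
dark (325, 285, 39, 49)
dark (366, 292, 9, 7)
```

```bash
python3 -c "
from cell import ctrl
print(ctrl.finish_job())"
```

```text
the job is handed in; nothing more can be done
None
```

I sanded the bearer end to end at about 7–10 N, set the sander back flat on the cork mat, and handed the job in at 28.7 s holding the lid level about 29 mm above the open jar; my first pinch at the lid missed and pressed on it with 24 N, and the jar still being seated is judged from wrist force, not a picture.

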